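Hold a sensor box over its gasket

TASK

Push the loose plywood board fully home into the corner of the wooden fences, square and flush against both. Then pick up the small grey sensor box with the white lid, carry it over the top of the black tool case and stop with it about 15 mm above the black gasket on the board: level, centred on the gasket, squared up with it, its black cable gland towards the yellow dot, never touching the board. Finish while still holding it there, gripped and still, so that its wires can be joined underneath; the board must stay flush and all other things stay where they are.

Things in the scene. Friction and masses are not known exactly. Their poses are not given: they have to be found in the camera images.
- jig: Fixed assembly jig: grey base plate 240 (x) by 210 (y) by 8 mm thick, with two dark wooden fences 20 mm thick whose tops are 34 mm above the table: one along its whole far (+x) edge, inner face at x = +100 mm, one along its right (-y) edge, inner face at y = -85 mm. The near (-x) and left (+y) edges are open. Origin: centre of the underside, on the table; x and y along the edges, yaw up to 0.25 rad from the world's axes.
- jig_corner (a point): The inner corner where the two fence faces meet, at the top of the jig's base plate (8 mm above the table); axes as the jig's.
- board: Loose plywood board 150 (x) by 120 (y) by 18 mm, 0.3 kg, lying flat on the jig's base plate, short of both fences and a little askew. Origin: centre of its underside; x along the 150 mm side, +x towards the far fence, y towards the left. When flush its axes match the jig's. On its top, centred, a black rubber gasket frame, outside 110 (x) by 60 (y) mm, 6 mm wide, 3 mm high. A yellow dot at x = +65 mm marks the gland's end.
- board_corner (a point): The board's lower corner at its +x, -y edges: it meets jig_corner when the board is flush.
- board_seat (a point): Centre of the gasket, level with the gasket's top, 21 mm above the board's underside; axes as the board's.
- enclosure: Loose grey sensor box with a white lid and a green light, 100 (x) by 50 (y) by 45 mm high, about 0.3 kg, standing on the table on the left. A black cable gland, 20 mm diameter, sticks out 20 mm from the middle of its +x end, 20 mm above the bottom. Origin: centre of the underside. The gland points away from the robot, yaw up to 0.7 rad either way. Can be gripped across the 50 mm width.
- enclosure_gland (a point): Tip of the cable gland: 70 mm from the box's centre along its +x, 20 mm above its underside.
- case: Loose black tool case with yellow latches and handle, 284 (x) by 94 (y) by 100 mm, its handle (along x) reaching 124 mm above the table, 2.5 kg, standing between sensor box and jig with its long side pointing away from the robot. Origin: centre of the underside. To be carried over and not moved.
- tin: Bystander: can with a red label, 66 mm diameter, 50 mm high, beside the sensor box (they may be swapped). Origin: centre of the underside.
- oil: Bystander: orange bottle with a red cap, 52 mm diameter, 150 mm high, beyond the far end of the tool case. Origin: centre of the underside.
- driver: Bystander: screwdriver with a yellow handle, lying at the near left. Origin: underside, near the middle.
Not all that is in view belongs to the job. There is more than one size of the enclosure; the one meant has the size given above.

How it is judged (in metres and radians):
On the way, in this order (a step that is already met when the one before it is completed fails the run):
1. the board is square and flush in the fence corner (x of board_corner in the frame of jig_corner between -0.003 and 0.003 m and y of board_corner in the frame of jig_corner between -0.003 and 0.003 m and angle between the x axis of board and the x axis of jig, either way round below 0.03 rad and z of board_corner in the frame of jig_corner below 0.003 m), for 0.2 s.
2. the sensor box passes over the tool case (x of enclosure in the frame of case between -0.14 and 0.14 m and y of enclosure in the frame of case between -0.045 and 0.045 m and z of enclosure in the frame of case above 0.1 m), for 0.05 s.
At the end, for the whole second after the job is handed in: Board flush with both fences (3 mm, 0.03 rad). Sensor box held by the fingers, underside 5 to 25 mm above the gasket, within 8 mm of centred along each axis, within 0.09 rad of square and level, gland at the yellow dot's end, at rest, touching neither board, jig nor case (all of step 1 and x of enclosure in the frame of board_seat between -0.008 and 0.008 m and y of enclosure in the frame of board_seat between -0.008 and 0.008 m and z of enclosure in the frame of board_seat between 0.005 and 0.025 m and angle between the x axis of enclosure and the x axis of board, either way round below 0.09 rad and x of enclosure_gland in the frame of board_seat above 0.04 m and angle between enclosure's own z axis and vertical below 0.09 rad and contact force between enclosure and the fingers above 1 N and contact force between enclosure and board below 0.05 N and contact force between enclosure and jig below 0.05 N and contact force between enclosure and case below 0.05 N and linear speed of enclosure below 0.02 m/s and linear speed of board below 0.01 m/s); the arm keeps its last pose, push and grip.
It fails at once if the sensor box touches the board (contact force between enclosure and board above 0.5 N).
It fails at once if the tool case is moved more than 20 mm (distance of case from where it was at the start of the episode above 0.02 m).
It fails at once if a bystander is moved more than 20 mm (distance of any of tin, oil, driver from where it was at the start of the episode above 0.02 m).
It also fails if it takes over 72 s, if anything falls off the work surface, if the arm or the gripper's body presses on something with over 40 N, if the wrist force passes 120 N, or if a joint passes its speed limit or range.

ROBOT

A 7-joint arm with a two-finger parallel gripper is mounted at the origin on the work surface. World frame = base frame: x ahead of the robot, y to its left, z up, the work surface at z = 0. Lengths are in mm, angles in rad, forces in N, time in s.
With the tool pointing down it reaches from about 350 to 900 mm from the base axis. Payload 8.1 kg.
Tool frame: the origin (TCP) lies midway between the tips of the shut fingers; the grasp point (between the pads) lies 19 mm behind it; z points along the fingers, y is the direction in which the jaws open and shut (so a half turn about z gives the same grasp; the last joint's range is limited). The gripper opens to 92 mm and grips with 3 to 60 N. Pads are 19 mm wide; open, the fingers measure 130 mm over their backs; the gripper's body (75 mm by 190 mm) begins 47 mm behind the grasp point.
Start: joints at [1.216, 0.434, 0.025, 1.573, -0.012, 1.134, -0.075], TCP at [155.692, -605.311, 226.742] pointing down, gripper open.
Joint ranges: [-2.62, 2.62], [-0.44, 2.09], [-1.27, 1.32], [0.08, 2.57], [-1.32, 4.46], [0.12, 2], [-2.74, 2.74]. Speed limits (rad/s): [2.22, 2.22, 3.01, 3.01, 3.14, 3.14, 3.14].

INTERFACE

Orientations are given as a rotation vector (axis times angle).
In Python, from cell import r gives the robot as it stands. Calls block until the motion is done:
- r.movep(position, orientation): joint-space move of the TCP to a pose.
- r.move_straight(position, rate=150, attitude=None, contact_N=None): straight line of the TCP; attitude=None keeps the orientation; rate is the mean speed in mm/s. With contact_N (N) it stops when the force on the tool has changed by that much, and returns True; else False.
- r.move_j(angles): joint-space move.
- r.release() and r.close_gripper(squeeze=None): open the fingers fully, or close them until they stop; squeeze is the grip in N (None keeps the last).
- r.sleep(seconds).
- r.solve_ik(position, orientation): joint angles nearest the present ones, or None.
- r.observe(): the state.
- r.snapshot(name): name is "scene" or "top" or "wrist"; returns a dict with "color" (420x560x3 uint8, red, green, blue), "depth" (420x560 float32, mm along the optical axis (not along the pixel's ray), 0 where there is no reading), "fov_y" (degrees; the focal length in pixels is half the picture's height over the tangent of half this angle, whatever the lens; pixels are square), "cx", "cy" (the principal point, pixels), "distortion" ([k1, k2, p1, p2, k3] as OpenCV has them; the pictures are not rectified), "extrinsics" (4x4, takes a point from camera to world coordinates). Camera axes: x right, y up, looking along -z (the intrinsics and any distortion apply to the point x, -y, -z); pixel columns grow to the right and rows downward; lengths in mm; the calibration is good to about 2 mm. A picture is of the moment at which its call begins.
A pose or a line that the arm cannot do raises r.Unreachable and nothing moves.
- r.close_job(): hands the job in, once; it reports no verdict.
The state is a dict: "time": time; "joints": joint angles; "joint_velocities": joint speeds; "joint_torque": joint torques, N m; "eef_pos": TCP position; "tool_rot": TCP orientation; "force": force on the tool from outside, world axes, zero at the start; "wrist_torque": the same for the moment, N m; "gripper_width": finger opening in mm.
Only numpy, scipy, OpenCV 4.12 (cv2) and the standard library are available. Lean on these libraries where they do the work, as an engineer would, in place of code of your own. Each camera call takes 0.05 s, during which the arm holds its last target.

## Working session

There is one attempt and no reset: what is moved stays moved. The work goes in short steps, each a Python script; the robot and the scene stay as the last script left them, time stands still between calls to the robot, and variables do not carry over. Pictures are saved under pics/ and viewed, and the job is handed in when it is done.

```bash
ls; mkdir -p pics; cat > h.py <<'E'
import numpy as np, cv2
from cell import r
def snap(name,fn):
    s=r.snapshot(name); np.savez('pics/'+fn+'.npz',**{k:np.asarray(v) for k,v in s.items()})
    cv2.imwrite('pics/'+fn+'.png',s['color'][:,:,::-1]); return s
def load(fn): return dict(np.load('pics/'+fn+'.npz'))
def ray(s,uv):
    h=s['color'].shape[0]; f=h/2/np.tan(np.radians(float(s['fov_y']))/2)
    K=np.array([[f,0,float(s['cx'])],[0,f,float(s['cy'])],[0,0,1]])
    p=cv2.undistortPoints(np.array(uv,float).reshape(-1,1,2),K,np.array(s['distortion'],float)).reshape(-1,2)
    d=np.c_[p[:,0],-p[:,1],-np.ones(len(p))]
    E=np.array(s['extrinsics']); return E[:3,3], d@E[:3,:3].T
def atz(s,uv,z):
    o,d=ray(s,uv); t=(z-o[2])/d[:,2]; return o+d*t[:,None]
def bydepth(s,uv):
    o,d=ray(s,uv); return np.array([o+dd*s['depth'][int(round(v)),int(round(u))] for dd,(u,v) in zip(d,uv)])
def crop(fn,x0,y0,x1,y1,k,out):
    im=cv2.imread('pics/'+fn+'.png')[y0:y1,x0:x1]
    cv2.imwrite('pics/'+out+'.png',cv2.resize(im,None,fx=k,fy=k,interpolation=cv2.INTER_CUBIC))
E
python3 - <<'E'
from h import *
for n in ('top','scene','wrist'):
    s=snap(n,n+'0'); print(n,s['fov_y'],s['cx'],s['cy'],s['distortion'],np.round(s['extrinsics'],3).tolist())
print(r.observe())
E
```

```text
pics
top 44.084590615623775 273.12076156416236 203.41092577317008 [-0.03102711  0.          0.          0.          0.        ] [[0.025, 0.997, -0.079, 380.698], [-1.0, 0.026, 0.009, 46.304], [0.011, 0.079, 0.997, 1667.458], [0.0, 0.0, 0.0, 1.0]]
scene 49.383197102111495 278.7759799775532 205.67745202187564 [-0.01744951  0.          0.          0.          0.        ] [[0.125, -0.84, 0.528, 1186.229], [0.992, 0.105, -0.067, -39.12], [0.001, 0.532, 0.846, 1064.749], [0.0, 0.0, 0.0, 1.0]]
wrist 59.50241912388458 278.6778630720234 206.86095330315044 [-0.08951621  0.          0.          0.          0.        ] [[0.249, 0.933, 0.261, 225.836], [-0.969, 0.24, 0.066, -586.255], [-0.001, -0.269, 0.963, 383.045], [0.0, 0.0, 0.0, 1.0]]
{'time': 0.15, 'joints': array([ 1.21637187,  0.4350544 ,  0.02497984,  1.57386538, -0.01158025,
        1.13399541, -0.0750856 ]), 'joint_velocities': array([ 0.00110038, -0.00398835,  0.00026047, -0.00087169,  0.00012606,
        0.0009313 ,  0.00016121]), 'joint_torque': array([ 1.89965511e-03, -6.68262792e+01,  9.85994451e-01, -3.14695072e+01,
       -6.04747748e-02,  3.93982802e-02,  1.51446829e-04]), 'eef_pos': array([ 155.58402447, -604.93693844,  226.13941304]), 'tool_rot': array([-3.11559570e+00, -3.94297503e-01,  4.30486708e-04]), 'force': array([-0.19706838,  0.74599643,  0.5763389 ]), 'wrist_torque': array([ 0.00018081,  0.00223308, -0.05586811]), 'gripper_width': 91.748439424332}
```

View pics/top0.png

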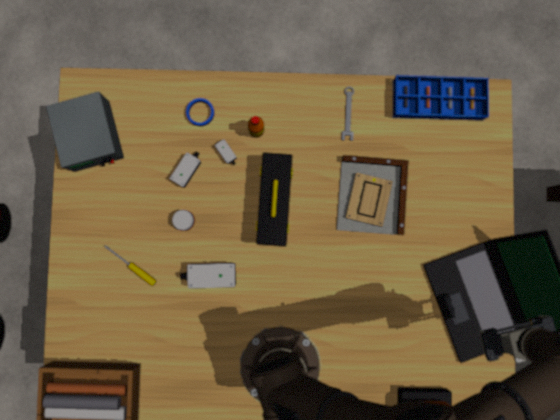

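View pics/scene0.png

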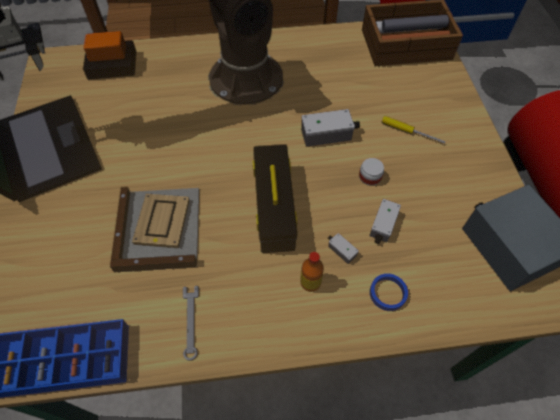

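Three candidate boxes in the top view: (184,170), (226,152) and (211,275). I'll enlarge them and measure sizes.

```bash
python3 - <<'E'
from h import *
crop('top0',155,130,255,205,8,'c1')
crop('top0',325,145,425,245,6,'c2')
crop('top0',230,140,310,255,5,'c3')
E
```

```text
(no output)
```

View pics/c1.png

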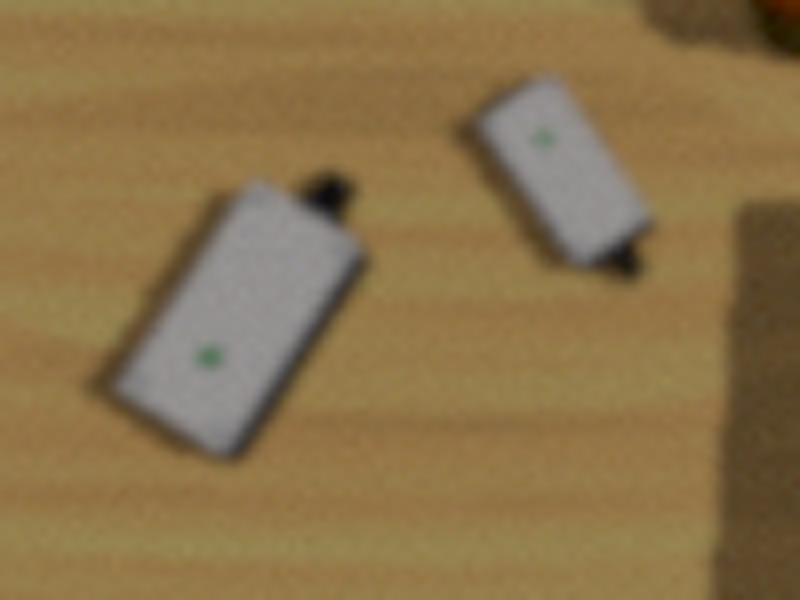

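View pics/c2.png

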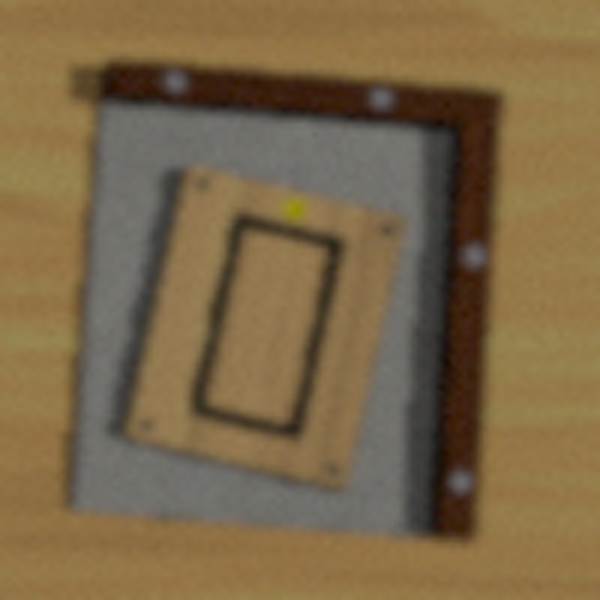

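View pics/c3.png

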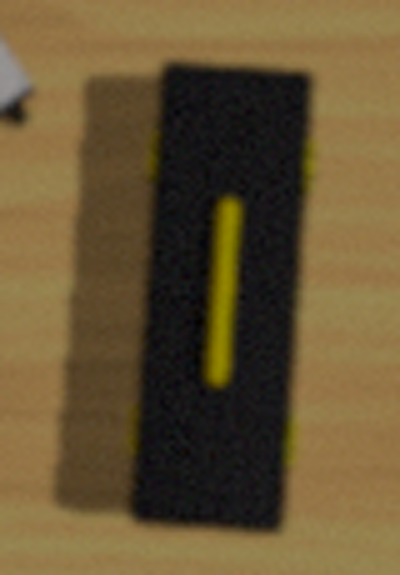

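c1: the medium box has lid corners at crop (258,182),(362,252),(232,458),(112,388), with its gland up-right. c2: jig and board corners are visible. c3: the case top is visible. Next, convert these to world positions.

```bash
python3 - <<'E'
from h import *
s=load('top0'); np.set_printoptions(precision=1,suppress=True)
def full(p,x0,y0,k): p=np.array(p,float); return np.c_[x0+(p[:,0]+.5)/k-.5, y0+(p[:,1]+.5)/k-.5]
def rect(n,p,z):
    w=atz(s,p,z); L=np.linalg.norm(np.roll(w,-1,0)-w,axis=1); print(n,w[:,:2].tolist() and w.round(1)[:,:2].tolist(),'sides',L,'ctr',w.mean(0)); 
    for i in range(4):
        d=w[(i+1)%4]-w[i]; print('   ang',np.arctan2(d[1],d[0]).round(3))
    return w
rect('med',full([(258,182),(362,252),(232,458),(112,388)],155,130,8),45)
rect('small',full([(552,75),(652,222),(580,268),(475,120)],155,130,8),25)
rect('big',np.array([(187,264),(235,264),(235,288),(187,288)]),50)
rect('board',full([(180,168),(405,215),(343,490),(125,435)],325,145,6),26)
rect('gasket',full([(236,216),(344,240),(299,436),(195,411)],325,145,6),29)
rect('plate/fence',full([(105,65),(498,95),(470,540),(70,510)],325,145,6),34)
print('inner fence top corner',atz(s,full([(455,125),(432,535),(105,100)],325,145,6),34))
print('base plate left near', atz(s,full([(70,510),(98,103)],325,145,6),8))
rect('case',full([(165,65),(310,73),(282,530),(133,520)],230,140,5),100)
print('depth pts', bydepth(s,[(184,170),(226,152),(211,275),(270,170),(256,121),(181,219),(370,200),(140,272),(370,240)]))
E
```

```text
med [[664.1, 308.4], [637.2, 266.3], [554.2, 314.4], [580.7, 362.7]] sides [49.9 95.9 55.1 99.5] ctr [609.  312.9  45. ]
   ang -2.138
   ang 2.617
   ang 1.07
   ang -0.577
small [[714.0, 195.6], [655.5, 153.7], [636.2, 181.8], [694.9, 225.8]] sides [72.  34.1 73.4 35.7] ctr [675.2 189.2  25. ]
   ang -2.52
   ang 2.172
   ang 0.643
   ang -1.007
big [[313.6, 293.7], [317.4, 145.1], [243.7, 142.9], [239.9, 291.0]] sides [148.7  73.8 148.2  73.7] ctr [278.7 218.2  50. ]
   ang -1.545
   ang -3.111
   ang 1.596
   ang 0.037
board [[616.3, -226.5], [594.4, -347.2], [446.9, -315.2], [473.1, -199.1]] sides [122.7 150.9 119.  145.8] ctr [ 532.7 -272.    26. ]
   ang -1.751
   ang 2.928
   ang 1.349
   ang -0.189
gasket [[591.0, -256.2], [579.7, -313.9], [474.8, -290.9], [486.6, -235.6]] sides [ 58.9 107.4  56.6 106.4] ctr [ 533.  -274.2   29. ]
   ang -1.764
   ang 2.926
   ang 1.36
   ang -0.195
plate/fence [[669.3, -184.5], [659.0, -394.7], [421.9, -380.9], [432.5, -169.5]] sides [210.4 237.5 211.7 237.3] ctr [ 545.7 -282.4   34. ]
   ang -1.62
   ang 3.083
   ang 1.521
   ang -0.063
inner fence top corner [[ 642.3 -371.7   34. ]
 [ 424.1 -360.8   34. ]
 [ 650.5 -184.8   34. ]]
base plate left near [[ 433.3 -172.9    8. ]
 [ 653.1 -184.7    8. ]]
case [[659.7, 68.2], [657.2, -20.5], [378.3, -9.9], [382.1, 80.1]] sides [ 88.8 279.   90.  277.9] ctr [519.3  29.5 100. ]
   ang -1.599
   ang 3.103
   ang 1.529
   ang -0.043
depth pts [[ 607.8  315.4   42.8]
 [ 670.2  185.6   34.5]
 [ 283.   216.    71. ]
 [ 606.1   44.2  104.2]
 [ 745.6   89.7  148.8]
 [ 452.3  316.6   56.3]
 [ 528.9 -275.3   33.9]
 [ 284.2  442.6   32.4]
 [ 402.7 -282.4    4.8]]
```

The target is the medium box at top-view (184,170). It measures 99x50 mm with its lid about 45 mm high, its gland points away and its yaw is about -0.55. (226,152) is about 72x35, so too small. (211,275) is about 148x74, so too big. First, push the board in +x.

```bash
cat >> h.py <<'E'
def down(th): return np.pi*np.array([np.cos(th/2),np.sin(th/2),0])
JY=-0.055
JC=np.array([642.,-371.5])
def jw(x,y): # jig-corner frame to world
    c,s=np.cos(JY),np.sin(JY); return JC+np.array([c*x-s*y,s*x+c*y])
def wj(p):
    c,s=np.cos(JY),np.sin(JY); d=np.asarray(p)[:2]-JC; return np.array([c*d[0]+s*d[1],-s*d[0]+c*d[1]])
E
python3 - <<'E'
from h import *
print('board ctr in corner frame',wj((533,-273)))
r.close_gripper(10)
y=wj((533,-273))[1]-2
r.movep([*jw(-150,y),300],down(JY)); snap('wrist','w1')
r.movep([*jw(-225,y),100],down(JY))
r.move_straight([*jw(-225,y),15],rate=100)
hit=r.move_straight([*jw(-140,y),15],rate=40,contact_N=12)
o=r.observe(); print(hit,wj(o['eef_pos']),o['eef_pos'],o['force'],o['gripper_width'],o['time'])
snap('wrist','w2'); snap('top','top1')
E
```

```text
board ctr in corner frame [-114.24994815   92.35907832]
True [-165.90248513   90.24972422] [ 481.3096118  -272.26670704   14.26372479] [-0.7920238  -0.53966329  0.49209733] 0.6815986980432767 6.6583
```

View pics/w1.png

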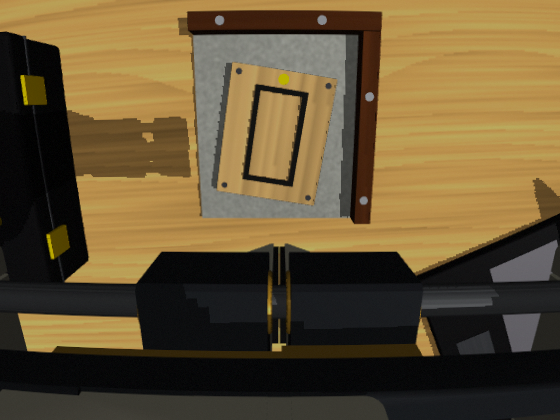

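View pics/w2.png

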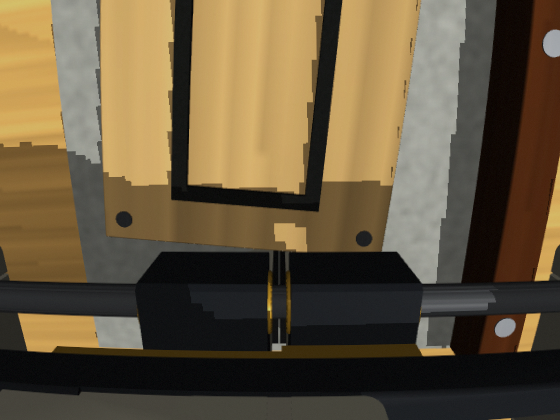

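```bash
python3 - <<'E'
from h import *
crop('top1',325,145,425,245,6,'c4')
E
```

```text
(no output)
```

View pics/c4.png

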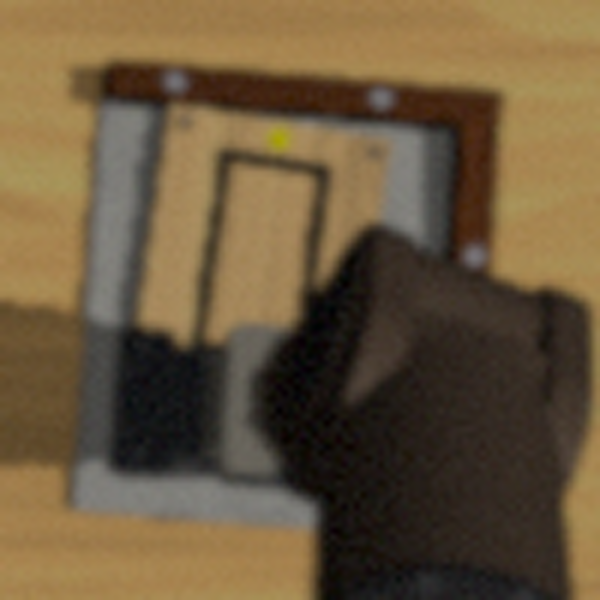

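c4: the left far corner is against the fence and the board is still slightly skewed. Push again right of centre, then push towards -y.

```bash
python3 - <<'E'
from h import *
def st(n,h):
    o=r.observe(); print(n,h,wj(o['eef_pos']),o['force'].round(1),round(o['time'],2))
y=72
r.move_straight([*jw(-172,90),15],rate=60)
r.move_straight([*jw(-172,y),15],rate=80)
h=r.move_straight([*jw(-145,y),15],rate=25,contact_N=25); st('x',h)
r.move_straight([*jw(-175,y),15],rate=80)
r.move_straight([*jw(-175,y),90],rate=150)
r.movep([*jw(-85,192),90],down(JY))
r.move_straight([*jw(-85,192),15],rate=100)
h=r.move_straight([*jw(-85,125),15],rate=35,contact_N=15); st('y',h)
snap('top','top2'); snap('wrist','w3')
E
python3 -c "
from h import *
crop('top2',325,145,425,245,6,'c5')"
```

```text
x True [-167.13202413   71.97930178] [ 0.2  0.5 -0. ] 7.96
y True [-85.22047464 132.53005888] [-1.   0.8  5.3] 11.99
```

View pics/c5.png

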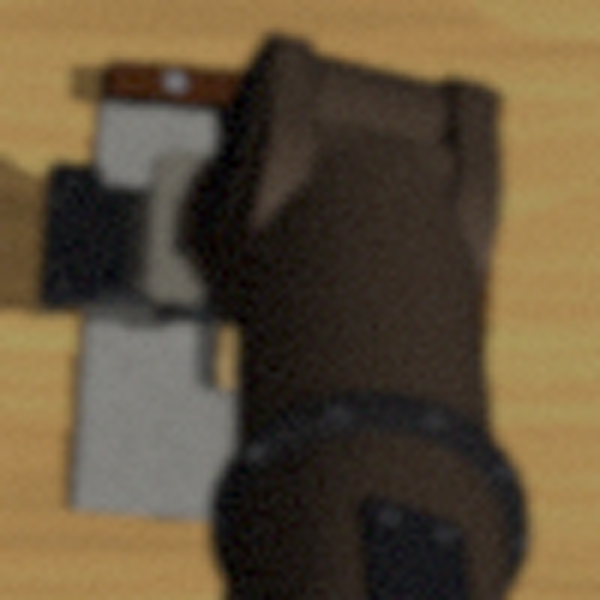

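View pics/w3.png

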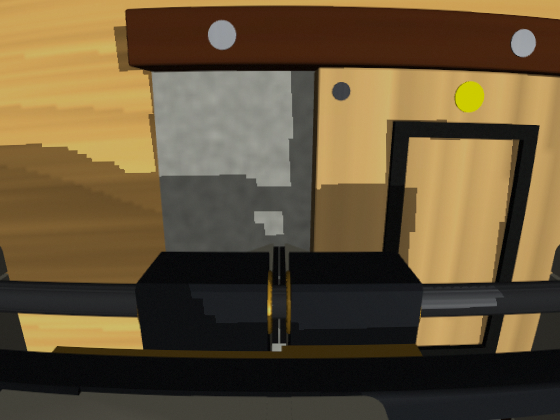

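w3: the board's far edge (row ~70) is on the far fence and looks parallel to it. Push x once more, then look from above.

```bash
python3 - <<'E'
from h import *
def st(n,h):
    o=r.observe(); print(n,h,wj(o['eef_pos']),o['force'].round(1),round(o['time'],2))
r.move_straight([*jw(-85,145),15],rate=80)
r.move_straight([*jw(-85,145),90],rate=200)
r.movep([*jw(-180,60),90],down(JY))
r.move_straight([*jw(-180,60),15],rate=150)
h=r.move_straight([*jw(-145,60),15],rate=25,contact_N=25); st('x',h)
r.move_straight([*jw(-175,60),15],rate=80)
r.movep([*jw(-180,60),190],down(JY)); snap('wrist','w4'); st('',0)
E
python3 -c "
from h import *
crop('w4',100,0,500,260,2,'c6')"
```

```text
x True [-159.7008909    60.19330684] [ 1.  -0.1 -0.2] 15.11
 0 [-180.31017764   60.23273149] [ 0.4  0.1 -1. ] 16.23
```

View pics/c6.png

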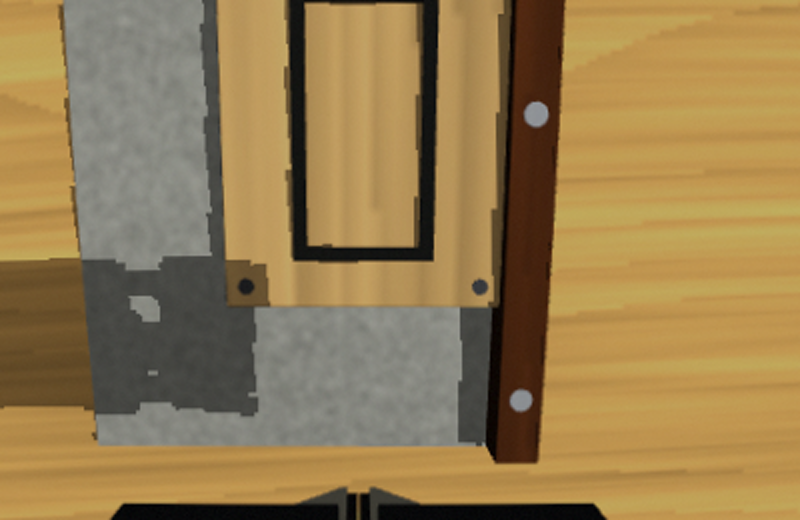

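```bash
python3 - <<'E'
from h import *
r.movep([*jw(-160,20),270],down(JY)); snap('wrist','w5'); print(r.observe()['time'])
crop('w5',150,0,410,200,3,'c7')
E
```

```text
16.7333
```

View pics/c7.png

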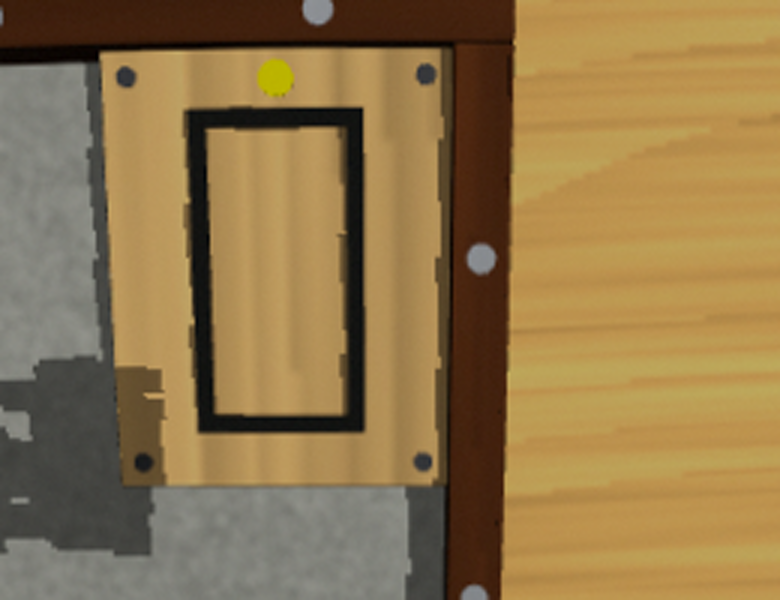

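```bash
python3 - <<'E'
from h import *
np.set_printoptions(precision=1,suppress=True)
s=load('w5')
f=lambda p:np.c_[150+(np.array(p,float)[:,0]+.5)/3-.5,(np.array(p,float)[:,1]+.5)/3-.5]
b=atz(s,f([(100,51),(453,48),(446,486),(121,487)]),26)
print(b[:,:2],np.linalg.norm(np.roll(b,-1,0)-b,axis=1),b.mean(0))
for i in range(4):
    d=b[(i+1)%4]-b[i]; print(round((np.arctan2(d[1],d[0])+np.pi/4)%(np.pi/2)-np.pi/4,3))
g=atz(s,f([(187,108),(363,108),(364,432),(198,432)]),29); print('gasket',g[:,:2],g.mean(0),np.linalg.norm(np.roll(g,-1,0)-g,axis=1))
e=g.mean(0)
for i in range(4):
    d=g[(i+1)%4]-g[i]; print(round((np.arctan2(d[1],d[0])+np.pi/4)%(np.pi/2)-np.pi/4,3))
F=atz(s,f([(2,45),(455,43),(446,598)]),34); print('fence',F[:,:2])
d=F[1]-F[0]; print(np.arctan2(d[1],d[0])+np.pi/2); d=F[1]-F[2]; print(np.arctan2(d[1],d[0]))
crop('w5',260,0,330,50,11,'c8'); crop('w5',260,130,330,180,11,'c9'); crop('w5',150,0,220,50,11,'c10')
E
cd pics; python3 -c "
import cv2,numpy as np
a=[cv2.resize(cv2.imread(f),(380,270)) for f in('c8.png','c9.png','c10.png')]
cv2.imwrite('c11.png',np.vstack([np.hstack(a[:2]),np.hstack([a[2],a[2]*0])]))"
```

```text
[[ 649.9 -254.2]
 [ 643.  -373.4]
 [ 494.2 -364.4]
 [ 500.7 -245.5]] [119.4 149.1 119.1 149.4] [ 571.9 -309.4   26. ]
-0.058
-0.061
-0.055
-0.058
gasket [[ 628.6 -282.7]
 [ 624.8 -342.1]
 [ 515.7 -335.8]
 [ 519.2 -276.3]] [ 572.1 -309.2   29. ] [ 59.5 109.3  59.6 109.6]
-0.065
-0.057
-0.059
-0.058
fence [[ 652.8 -223.2]
 [ 642.8 -373.6]
 [ 454.1 -362.3]]
-0.06621957110039545
-0.05996911094211358
```

View pics/c11.png

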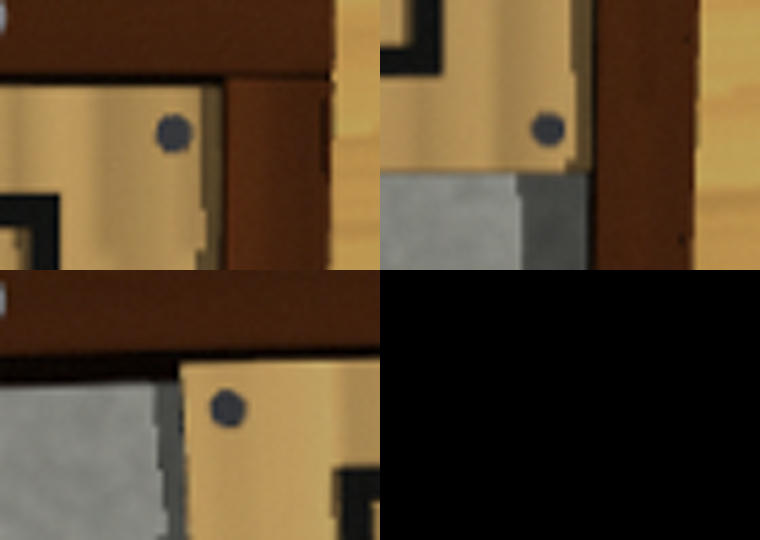

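The measured board corner (643.0,-373.4) agrees with the fence corner (642.8,-373.6), and the yaw agrees within 0.005. So the board is flush, with the seat at (572,-309.3). Next, view the target box up close.

```bash
python3 - <<'E'
from h import *
r.movep([400,150,290],down(-0.3)); r.movep([498,381,230],down(-0.55)); r.release(); r.sleep(0.2); snap('wrist','w6'); o=r.observe(); print(o['time'],o['eef_pos'],o['joints'])
crop('w6',130,0,430,220,2.6,'c12')
E
```

```text
21.575 [498.00434461 381.01149501 230.01558757] [-1.00597686  0.4479877   0.39529703  1.58655945 -0.18427286  1.14401914
 -2.69001652]
```

View pics/c12.png

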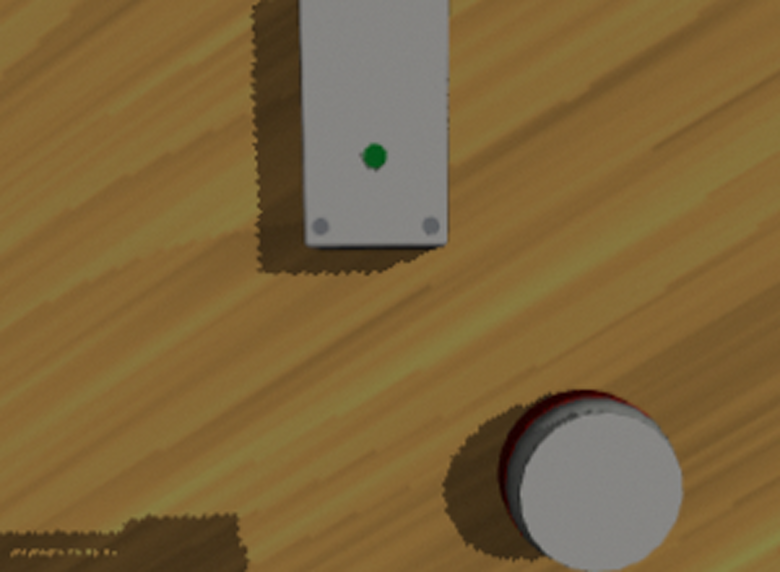

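c12: the box's near lid edge runs from (305,246) to (447,244), with parallel sides and the green light at (374,156). Joint 7 is near its limit here, so I'll grasp with a half turn (tool yaw = box yaw + pi).

```bash
python3 - <<'E'
from h import *
np.set_printoptions(precision=1,suppress=True)
s=load('w6')
f=lambda p:np.c_[130+(np.array(p,float)[:,0]+.5)/2.6-.5,(np.array(p,float)[:,1]+.5)/2.6-.5]
w=atz(s,f([(305,245),(447,243),(300,2),(449,2)]),45); print(w)
d=w[2]-w[0]; e=w[3]-w[1]; n=w[0]-w[1]
a1,a2,a3=np.arctan2(d[1],d[0]),np.arctan2(e[1],e[0]),np.arctan2(n[1],n[0])-np.pi/2
yaw=np.mean([a1,a2]); print(a1,a2,a3,np.linalg.norm(n))
u=np.array([np.cos(yaw),np.sin(yaw)]); c=(w[0]+w[1])[:2]/2+50*u; print('center',c,yaw)
for th in (yaw,yaw+np.pi):
    for p in ([*c,26],[*c,200]): q=r.solve_ik(p,down(th)); print(th,q)
for th in (-0.058,-0.058+np.pi):
    print(r.solve_ik([572,-309,60],down(th)))
r.movep([520,340,250],down(yaw+np.pi))
t=c+130*u; r.movep([*t,230],down(yaw+np.pi)); r.sleep(0.2); snap('wrist','w7'); o=r.observe(); print(o['time'],o['eef_pos'],o['joints'])
crop('w7',130,0,430,220,2.6,'c13')
E
```

```text
[[583.1 362.9  45. ]
 [558.  320.8  45. ]
 [650.4 322.1  45. ]
 [624.6 280.2  45. ]]
-0.5453370752124721 -0.547448415234497 -0.5374344682277932 49.02386850861481
center [613.3 315.9] -0.5463927452234846
-0.5463927452234846 [-0.8  0.8  0.3  1.6 -0.3  0.8 -2.4]
-0.5463927452234846 [-0.8  0.6  0.4  1.5 -0.2  1.2 -2.5]
2.5951999083663084 [ 0.   1.  -1.1  1.5  0.9  1.2 -0.2]
2.5951999083663084 [ 0.   0.8 -1.1  1.4  0.7  1.4 -0. ]
[ 0.1  0.7  0.4  1.7 -0.4  0.8 -0.9]
[ 1.   0.9 -1.1  1.6  0.9  1.2  1.3]
24.9333 [723.4 249.6 230.9] [ 0.   0.8 -1.   1.1  0.7  1.5  0.2]
```

View pics/c13.png

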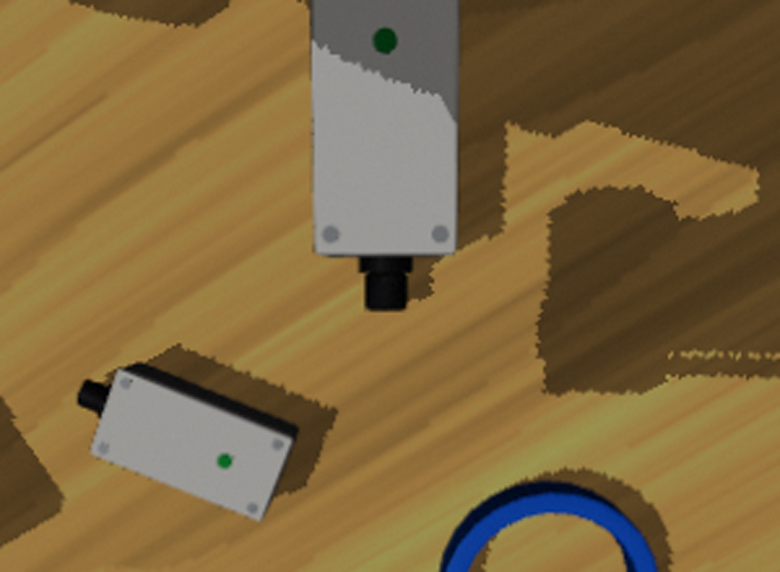

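c13: the gland end's lid edge runs from (315,254) to (456,254), with the gland tip at (386,310), so this is the right box with its gland away from the robot. Cross-check the centre, then grasp.

```bash
python3 - <<'E'
from h import *
np.set_printoptions(precision=2,suppress=True)
s=load('w7')
f=lambda p:np.c_[130+(np.array(p,float)[:,0]+.5)/2.6-.5,(np.array(p,float)[:,1]+.5)/2.6-.5]
w=atz(s,f([(315,254),(456,253),(312,60),(459,60)]),45)
d=w[0]-w[2]; e=w[1]-w[3]; n=w[1]-w[0]
print(np.arctan2(d[1],d[0]),np.arctan2(e[1],e[0]),np.arctan2(n[1],n[0])-np.pi/2,np.linalg.norm(n))
yaw=-0.545; u=np.array([np.cos(yaw),np.sin(yaw)]); c2=(w[0]+w[1])[:2]/2-50*u
g=atz(s,f([(386,310)]),20)[0,:2]; print('c2',c2,'from gland',g-70*u)
c=(c2+np.array([613.3,315.9]))/2; print(c)
th=yaw+np.pi
r.movep([*c,140],down(th)); r.move_straight([*c,27],rate=120,contact_N=8)
o=r.observe(); print(o['eef_pos'],o['time'],o['joints'])
r.close_gripper(35); r.sleep(0.3); o=r.observe(); print(o['gripper_width'],o['force'],o['eef_pos'])
E
```

```text
-0.5430497798097059 -0.5460337941307313 -0.5372992937803687 48.91782683428236
c2 [612.59 317.1 ] from gland [612.93 317.1 ]
[612.94 316.5 ]
[613.36 317.06  27.96] 26.7 [-0.04  0.93 -0.91  1.53  0.79  1.09 -0.12]
49.95557970388921 [ 0.1  -1.25  1.13] [612.95 316.42  27.01]
```

The width of 50 mm is right, but the tips are too high on the box: the grasp point is at 46 mm. Regrasp lower.

```bash
python3 - <<'E'
from h import *
np.set_printoptions(precision=2,suppress=True)
r.release(); c=[612.94,316.5]
h=r.move_straight([*c,7],rate=60,contact_N=10); r.close_gripper(35); r.sleep(0.3)
o=r.observe(); print(h,o['gripper_width'],o['eef_pos'],o['force'])
r.move_straight([*c,60],rate=80); r.move_straight([*c,180],rate=200); r.sleep(.2)
o=r.observe(); print(o['gripper_width'],o['eef_pos'],o['force'],o['wrist_torque'],o['time'])
snap('scene','s1'); crop('s1',280,60,480,230,4,'c14')
for p in ([560,30,180],[572,-309.3,180],[572,-309.3,60]): print(r.solve_ik(p,down(-0.058+np.pi)))
E
```

```text
False 49.9359803028988 [612.98 316.48   7.07] [-1.02 -0.4   1.72]
49.96151400500303 [612.47 315.9  178.29] [-1.12 -0.57 -3.03] [ 0.05 -0.14 -0.06] 31.8583
[ 0.63  0.68 -1.21  1.73  0.67  1.22  0.75]
[ 1.06  0.8  -1.17  1.5   0.75  1.34  1.34]
[ 1.04  0.92 -1.1   1.61  0.88  1.17  1.24]
```

View pics/c14.png

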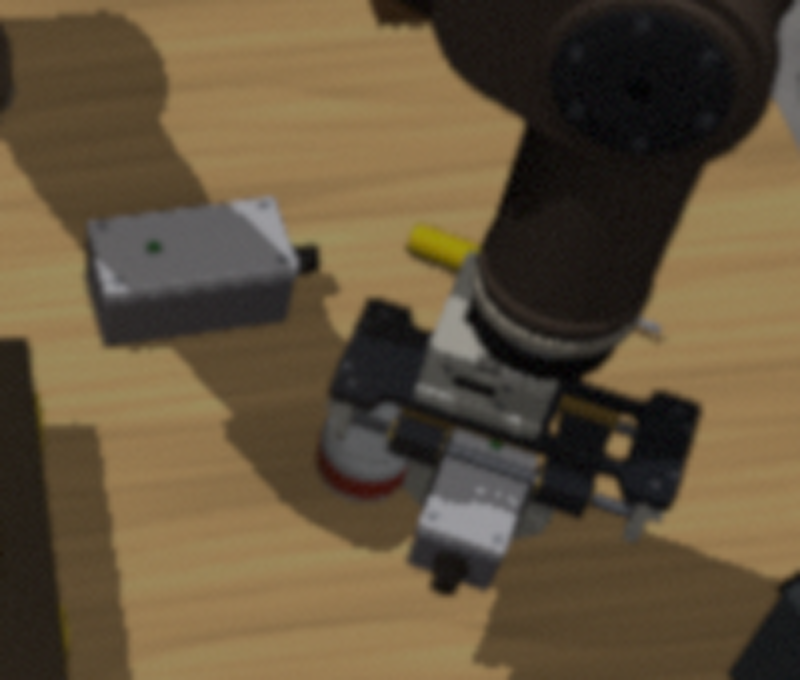

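Box held level; TCP sits 7 mm above its underside. Carry it over the case at about 173 mm clearance.

```bash
python3 - <<'E'
from h import *
np.set_printoptions(precision=2,suppress=True)
F=down(-0.058+np.pi)
try:
    r.move_straight([570,30,180],rate=150,attitude=F)
    r.move_straight([572,-309.3,180],rate=150,attitude=F)
except r.Unreachable as e: print('unr',e); raise
r.move_straight([572,-309.3,85],rate=100); r.sleep(.5)
o=r.observe(); print(o['eef_pos'],o['tool_rot'],o['gripper_width'],o['force'],o['joints'],o['time'])
snap('wrist','w8'); snap('top','top3'); snap('scene','s2')
crop('s2',90,150,290,290,4,'c15'); crop('top3',325,145,425,245,6,'c16')
E
```

```text
[ 572.03 -309.35   85.08] [ 0.09  3.14 -0.  ] 49.758653397857735 [-0.48 -0.3  -2.98] [ 1.04  0.89 -1.1   1.6   0.84  1.2   1.27] 38.0
```

View pics/c15.png

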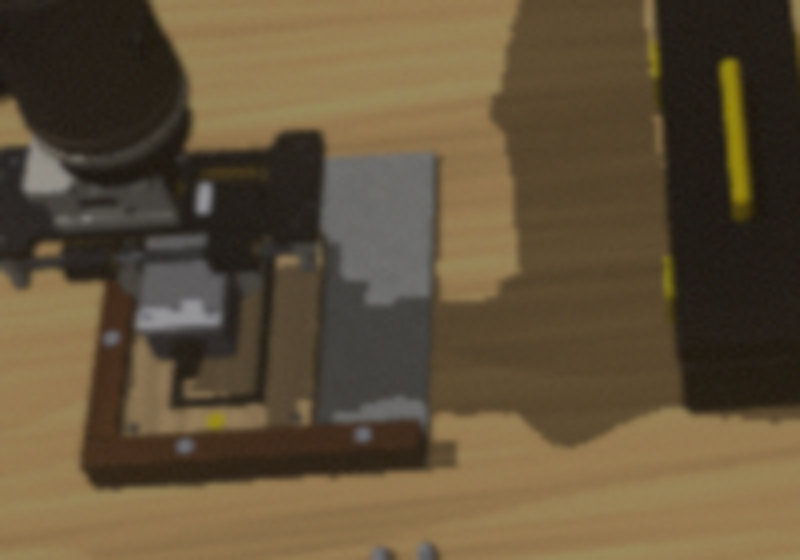

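View pics/w8.png

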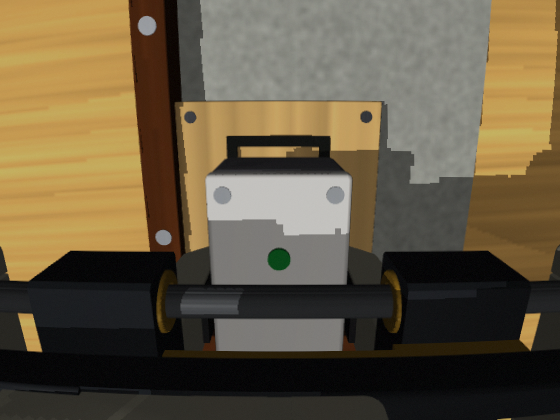

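View pics/s2.png

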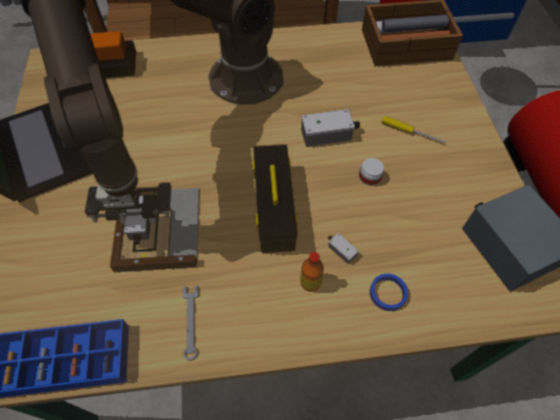

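w8: box level, squared over the gasket with its gland towards the dot; the gasket's near edge spans (228..330,136). Bystanders and case unmoved. Lower to about 15 mm and measure box against gasket in one picture.

```bash
python3 - <<'E'
from h import *
np.set_printoptions(precision=2,suppress=True)
h=r.move_straight([572,-309.3,51],rate=40,contact_N=6); r.sleep(.4)
o=r.observe(); print(h,o['eef_pos'],o['gripper_width'],o['force'],o['time'])
snap('wrist','w9'); crop('w9',150,70,400,250,3.2,'c17')
E
```

```text
False [ 572.03 -309.34   51.09] 49.96831962936676 [ 0.6   0.99 -2.82] 39.55
```

View pics/c17.png

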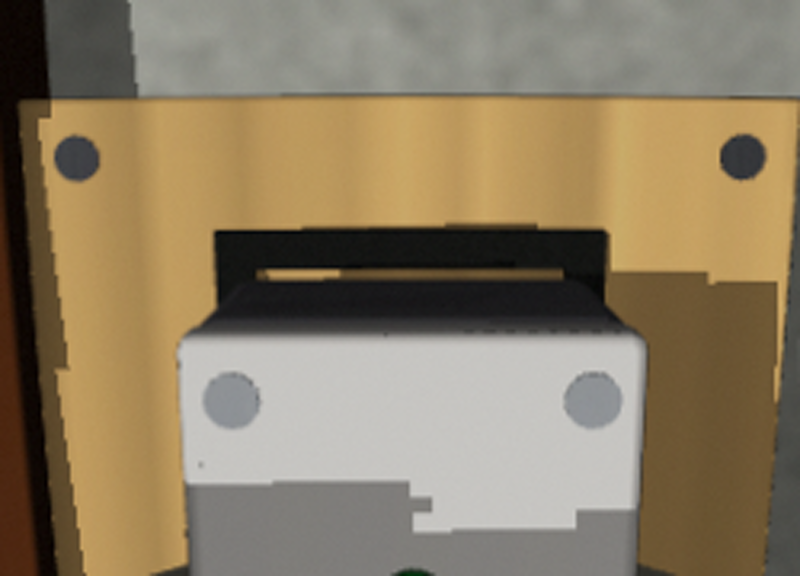

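```bash
python3 - <<'E'
from h import *
np.set_printoptions(precision=2,suppress=True)
s=load('w9')
f=lambda p:np.c_[150+(np.array(p,float)[:,0]+.5)/3.2-.5,70+(np.array(p,float)[:,1]+.5)/3.2-.5]
def m(n,p,z,L):
    w=atz(s,f(p),z); d=w[0]-w[1]; d=-d if d[1]<0 else d; yaw=np.arctan2(d[1],d[0])-np.pi/2
    print(n,'mid',w.mean(0),'len',np.linalg.norm(d),'yaw',yaw,'ctr',w.mean(0)[:2]+L*np.array([np.cos(-.058),np.sin(-.058)]))
m('gasket',[(215,231),(607,231)],29,55)
m('board',[(19,100),(800,98)],26,75)
m('screws',[(77,158),(743,157)],26,65)
m('lid',[(180,335),(645,335)],89,50)
m('boxbottom',[(240,284),(578,284)],44,50)
s2=load('w8'); s=s2
f=lambda p:np.array(p,float)
m('board8',[(177,101.5),(381,101)],26,75); m('gasket8',[(228,136),(330,136)],29,55); m('lid8',[(208.5,175),(349,175)],123,50)
print(r.observe()['joint_velocities'].max())
E
```

```text
gasket mid [ 517.05 -305.76   29.  ] len 59.39436508965687 yaw -0.058498507735735616 ctr [ 571.96 -308.95]
board mid [ 497.21 -304.85   26.  ] len 118.17939387502945 yaw -0.05615684658117237 ctr [ 572.08 -309.2 ]
screws mid [ 506.03 -305.28   26.  ] len 101.59997210492 yaw -0.057108026955165814 ctr [ 570.92 -309.05]
lid mid [ 521.8  -305.76   89.  ] len 47.9427811754082 yaw -0.05841177504734718 ctr [ 571.71 -308.66]
boxbottom mid [ 522.96 -306.36   44.  ] len 47.411652642804576 yaw -0.05850590391784394 ctr [ 572.88 -309.26]
board8 mid [ 497.36 -304.16   26.  ] len 116.9069513618311 yaw -0.056064430997871506 ctr [ 572.23 -308.51]
gasket8 mid [ 517.08 -305.31   29.  ] len 58.573395075565024 yaw -0.05842966595911414 ctr [ 571.99 -308.49]
lid8 mid [ 522.   -305.71  123.  ] len 46.358450202842015 yaw -0.05840944547261828 ctr [ 571.92 -308.61]
0.0010684595587346739
```

Box centre and gasket centre agree within 1 mm, the yaw agrees within 0.002, and the arm is still. Handing in.

```bash
python3 - <<'E'
from h import *
r.close_job(); print('done')
E
```

```text
the job is handed in; nothing more can be done
done
```

I pushed the board home into the fence corner, carried the 100x50x45 mm sensor box over the tool case, and handed in while still holding it above the gasket. The hand-in gives no verdict, so the figures below are my own last checks.

- **Board:** I pushed it in x twice, then in -y, then in x again, each until contact. Its corner then measured (643.0, -373.4) against (642.8, -373.6) for the fences, which is flush to about 1 mm. Its yaw agreed with the fences within about 0.01 rad. Its position was unchanged in the last picture.
- **Grasp:** The first grip was too high on the box, so I opened and gripped again 20 mm lower before lifting. In the lifted view the box looked level.
- **Carry:** It passed about 170 mm above the table, clear of the 124 mm handle. In the scene picture after the carry, the case, can, bottle and screwdriver looked unmoved; I judged this by eye and did not measure it.
- **Final pose:** The box centre is within about 1 mm of the gasket centre, with yaw agreeing within 0.002 rad. The gland is at the yellow dot's end.
- **Height and contact:** The underside should be about 15 mm above the gasket, worked out from the tool height and not measured directly. There was no sign of contact, and the arm was at rest with the fingers 50 mm apart on the box.

The pictures gave the box width as 47–49 mm instead of 50. I put that down to the camera calibration, and no other check disagreed.

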